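Serve the tea ball on its dish, handle to the mug

TASK

Take the steel tea ball from its little stand and set it gently, without dropping it, in the middle of the dished saucer on the serving board. Then grip the saucer by its handle, lift it level straight up before turning it, and in the air give it a quarter turn so that the handle, which faced the front of the board, points squarely to the side of the board where the mug stands. Finish still holding it there, steady and level, about ten centimetres above the middle of the board with the loose ball resting in the middle of the saucer; let the ball never roll out towards the rim once it is lifted, and leave everything else where it is.

Things in the scene. Friction and masses are not known exactly. Their poses are not given: they have to be found in the camera images.
- board: fixed wooden serving board, 170 (x) x 190 (y) x 16 mm thick; origin at the centre of its underside (on the worktop), z up, -x its front (towards the robot), +y its left. Its top is 16 mm above the origin. Wall cabinets hang over the back of the worktop behind the board, undersides 0.46 m up: keep the wrist low here.
- dish: loose white ceramic saucer on the board, 132 mm across, 24 mm high, about 160 g; origin at the centre of its underside, z up; its handle points along its -x, at the start to the front of the board. Inside it is a shallow bowl of 150 mm radius, 120 mm across, lowest in the middle; the loose ball strays about 1.3 mm per 0.01 rad of tilt and rolls back when level.
- dish_handle (a point): grip point of the saucer's handle, 108 mm from the saucer's centre along its -x and 24 mm above its underside. The handle is a straight bar 14 mm wide, 18 mm high (15 to 33 mm above the underside), from the rim out to 142 mm from the centre; near the grip point it overhangs the front of the board.
- dish_mid (a point): middle of the saucer's inner face, 6 mm above its underside
- tea_ball: the tea ball, origin at its centre (its axes turn as it rolls): a rigid smooth steel ball 40 mm in diameter, about 35 g, loose; the centre is 45 mm above the worktop while it sits on its stand
- stand: fixed white ceramic stand like a small egg cup, 30 mm high, 34 mm across at the top with a hole 26 mm wide in which the ball sits; foot 52 mm across and 10 mm high; origin at the centre of its underside. It is at the front left or the front right.
- mug: loose white mug with small spots, 92 x 127 mm with its handle, 93 mm high; stands to the left or right of the board, about 195 mm from its middle; origin at the centre of the underside of its bounding box; its handle points along its -y. To be left alone.
- sugar_jar: loose white lidded canister, 71 mm across, 92 mm high, on the other side of the board from the mug; to be left alone
- shaker: loose black-capped shaker, 41 mm across, 98 mm high, at the front on the other side from the stand; to be left alone
- tea_box: loose tea carton, 64 x 142 x 75 mm, behind the work; to be left alone
- honey_jar: loose lidded jar, 65 mm across, 100 mm high, far to the left at the front; to be left alone
- spice_jar: loose small jar with dark cap, 40 mm across, 105 mm high, at the far right; to be left alone
- lemon: loose lemon, 78 x 55 x 56 mm, at the right; to be left alone
There are look-alikes about, which are no part of the job. Leave any blue or purple look-alike of the tea_ball alone.

How it is judged (in metres and radians):
On the way, in this order (a step that is already met when the one before it is completed fails the run):
1. the ball rests released in the middle of the saucer, which stands on the board (horizontal distance between tea_ball and dish_mid below 0.02 m and z of tea_ball in the frame of dish between 0.02 and 0.034 m and linear speed of tea_ball below 0.06 m/s and contact force between the fingers and tea_ball below 0.05 N and z of dish in the frame of board below 0.02 m), for 0.3 s.
2. the saucer is lifted clear of the board with the ball in its middle, the handle still towards the front (z of dish in the frame of board above 0.046 m and horizontal distance between tea_ball and dish_mid below 0.03 m and angle between the x axis of dish and the x axis of board, either way round below 0.35 rad and x of dish_handle in the frame of board below -0.04 m and contact force between the fingers and dish above 1 N), for 0.2 s.
At the end, for the whole second after the job is handed in: Gripper holds the saucer still, underside 60 to 150 mm over the board top, centre within 40 mm of the board centre, level within 0.12 rad; handle to the mug side, square to the board within 0.2 rad; ball at rest within 20 mm of the saucer middle, not touched by the fingers (z of dish in the frame of board between 0.076 and 0.166 m and horizontal distance between dish and board below 0.04 m and angle between the x axis of dish and the y axis of board, either way round below 0.2 rad and ((y of mug in the frame of board above 0 m and y of dish_handle in the frame of board above 0.05 m) or (y of mug in the frame of board below 0 m and y of dish_handle in the frame of board below -0.05 m)) and angle between dish's own z axis and vertical below 0.12 rad and horizontal distance between tea_ball and dish_mid below 0.02 m and z of tea_ball in the frame of dish between 0.02 and 0.034 m and contact force between the fingers and dish above 1 N and contact force between the fingers and tea_ball below 0.05 N and contact force between dish and board below 0.05 N and linear speed of dish below 0.03 m/s and angular speed of dish below 0.15 rad/s and linear speed of tea_ball below 0.06 m/s); the arm keeps its last pose, push and grip.
It fails at once if the ball rolls more than 35 mm from the middle of the saucer while the saucer is off the board (z of dish in the frame of board above 0.026 m and horizontal distance between tea_ball and dish_mid above 0.035 m).
It fails at once if the ball is dropped or thrown (faster than 0.6 m/s out of the fingers) (contact force between the fingers and tea_ball below 0.01 N and linear speed of tea_ball above 0.6 m/s and z of dish in the frame of board below 0.02 m).
It fails at once if one of the other things is moved by more than 25 mm (distance of any of mug, sugar_jar, shaker, tea_box, honey_jar, spice_jar, lemon from where it was at the start of the episode above 0.025 m).
It also fails if it takes over 72 s, if anything falls off the work surface, if the arm or the gripper's body presses on something with over 40 N, if the wrist force passes 120 N, or if a joint passes its speed limit or range.

ROBOT

A 7-joint arm with a two-finger parallel gripper is mounted at the origin on a cart in front of the work surface, level with it; the furniture and walls round the work are solid. World frame = base frame: x ahead of the robot, y to its left, z up, the work surface at z = 0. Lengths are in mm, angles in rad, forces in N, time in s.
With the tool pointing down it reaches from about 400 to 875 mm from the base axis. Payload 19.3 kg.
Tool frame: the origin (TCP) lies at the very end of the fingers, on their centre line; the grasp point (between the pads) lies 19 mm behind it (grip_point_offset is the z of the grasp point in the tool frame, in mm); z points along the fingers, y is the line along which they close (so a half turn about z gives the same grasp; the last joint's range is limited). The gripper opens to 85 mm and grips with 20 to 120 N. Pads are 22 mm wide; open, the fingers measure 114 mm over their backs; the gripper's body (76 mm by 85 mm) begins 54 mm behind the grasp point. The pads swing forward as they close: fully open they stand 13 mm farther back than shut.
Start: joints at [-1.242, 0.521, -0.036, 1.599, 0.021, 1.021, -0.113], TCP at [242.713, 575.938, 231.291] pointing down, gripper open.
Joint ranges: [-2.91, 2.91], [-0.3, 2.13], [-1.5, 1.42], [0.17, 2.43], [-1.26, 4.41], [0.16, 1.93], [-2.52, 2.52]. Speed limits (rad/s): [1.89, 1.89, 2.39, 2.39, 3.01, 3.01, 3.01].

INTERFACE

Orientations are given as a 3x3 rotation matrix whose columns are the frame's x, y, z axes.
In Python, from workcell import movep, movel, goto_joints, open_gripper, clamp, wait, inverse_kinematics, read_state, camera, PlanningError, finish_job, grip_point_offset gives the robot as it stands. Calls block until the motion is done:
- movep(position, orientation): joint-space move of the TCP to a pose.
- movel(position, frame=None, max_speed=150, guard=None): straight line of the TCP; frame=None keeps the orientation; max_speed is the mean speed in mm/s. With guard (N) it stops when the force on the tool has changed by that much, and returns True; else False.
- goto_joints(angles): joint-space move.
- open_gripper() and clamp(): open the fingers fully, or close them until they stop; the grip force is fixed at half the most.
- wait(seconds).
- inverse_kinematics(position, orientation): joint angles nearest the present ones, or None.
- read_state(): the state.
- camera(name): name is "side" or "top"; returns a dict with "image" (480x640x3 uint8, blue, green, red), "range_z" (480x640 float32, mm along the optical axis (not along the pixel's ray), 0 where there is no reading), "fx", "fy", "cx", "cy" (pixels), "cam_to_world" (4x4, takes a point from camera to world coordinates). Camera axes: x right, y up, looking along -z (the intrinsics and any distortion apply to the point x, -y, -z); pixel columns grow to the right and rows downward; lengths in mm; the calibration is good to about 2 mm. A picture is of the moment at which its call begins.
A pose or a line that the arm cannot do raises PlanningError and nothing moves.
- finish_job(): hands the job in; it is judged then, once.
The state is a dict: "time": time; "qpos": joint angles; "qvel": joint speeds; "joint_efforts": joint torques, N m; "eef_pos": TCP position; "tool_rot": TCP orientation; "ft_force": force on the tool from outside, world axes, zero at the start; "torque": the same for the moment, N m; "finger_gap": finger opening in mm; "gripper_force": force on a finger pad.
Only numpy, scipy, OpenCV 4.12 (cv2) and the standard library are available. Lean on these libraries where they do the work, as an engineer would, in place of code of your own. Each camera call takes 0.05 s, during which the arm holds its last target. There are 200 camera calls.

## Working session

There is one attempt and no reset: what is moved stays moved. The work goes in short steps, each a Python script; the robot and the scene stay as the last script left them, time stands still between calls to the robot, and variables do not carry over. Pictures are saved under pics/ and viewed, at most 10 in all, crops included, and the job is handed in when it is done.

```bash
ls; mkdir -p pics; cat > h.py <<'E'
import numpy as np, cv2
from workcell import *
def pts(c):
    v,u=np.mgrid[0:480,0:640]; z=c["range_z"].astype(float)
    P=np.stack([(u-c["cx"])/c["fx"]*z,-(v-c["cy"])/c["fy"]*z,-z,np.ones_like(z)],-1)
    W=P@np.array(c["cam_to_world"]).T
    W=W[...,:3]; W[z<=0]=np.nan
    return W
def ray(c,u,v,h):
    T=np.array(c["cam_to_world"]); d=T[:3,:3]@np.array([(u-c["cx"])/c["fx"],-(v-c["cy"])/c["fy"],-1]); o=T[:3,3]
    return o+d*(h-o[2])/d[2]
E
python3 - <<'E'
from h import *
for n in("top","side"):
    c=camera(n); cv2.imwrite(f"pics/{n}0.png",c["image"]); np.save(f"{n}0.npy",pts(c))
    print(n,{k:c[k] for k in c if k not in("image","range_z")})
s=read_state(); print(s["time"],s["tool_rot"],grip_point_offset,s["finger_gap"])
E
```

```text
pics
top {'fx': 453.76401190128695, 'fy': 453.76401190128695, 'cx': 320.35955467410577, 'cy': 242.77394587197992, 'cam_to_world': array([[-1.52191001e-02,  9.94623945e-01, -1.02428446e-01,
         4.02010677e+02],
       [-9.99865678e-01, -1.57619848e-02, -4.49281107e-03,
        -1.21411901e+01],
       [-6.08313308e-03,  1.02346311e-01,  9.94730229e-01,
         1.27602342e+03],
       [ 0.00000000e+00,  0.00000000e+00,  0.00000000e+00,
         1.00000000e+00]])}
side {'fx': 456.1765342672546, 'fy': 456.1765342672546, 'cx': 324.186448478056, 'cy': 240.86740710638122, 'cam_to_world': array([[ 9.82994148e-01,  9.52883322e-02, -1.56979741e-01,
         3.79145278e+02],
       [-1.83627688e-01,  5.18600981e-01, -8.35065204e-01,
        -8.95518829e+02],
       [ 1.83787723e-03,  8.49690036e-01,  5.27279305e-01,
         6.11596338e+02],
       [ 0.00000000e+00,  0.00000000e+00,  0.00000000e+00,
         1.00000000e+00]])}
0.1 [[-9.21516265e-01  3.88339653e-01 -2.94115689e-04]
 [ 3.88339752e-01  9.21515783e-01 -9.47706306e-04]
 [-9.69996881e-05 -9.87543590e-04 -9.99999508e-01]] -18.700000000000003 85.40293243661044
```

View pics/top0.png

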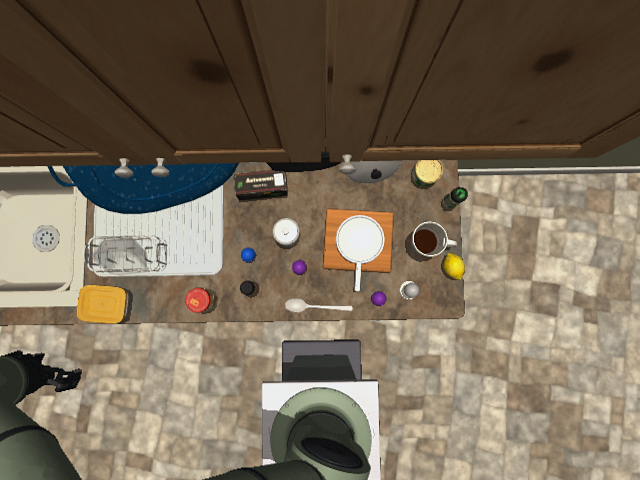

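View pics/side0.png

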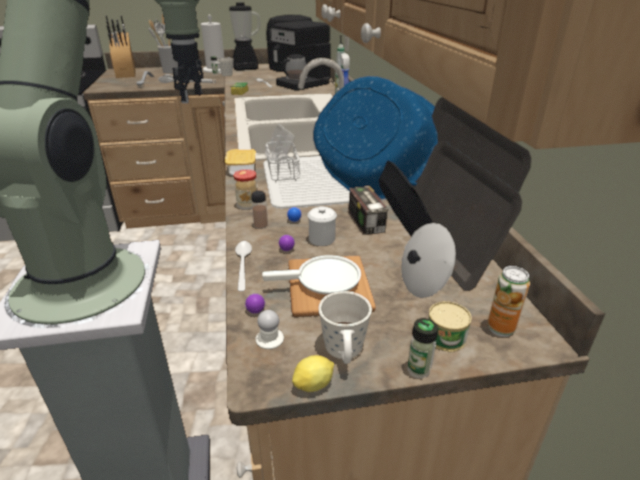

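The top view shows the mug right of the board at (428,240), the steel ball on its stand at (410,289), and the board and dish at (359,240) with the handle tip at (357,288). Purple decoys are at (378,298) and (300,267), and a blue one at (248,255). Next I'll measure positions.

```bash
cat > m.py <<'E'
from h import *
def grey(im):
    h=cv2.cvtColor(im,cv2.COLOR_BGR2HSV); return h
def biggest(m):
    cs,_=cv2.findContours(m.astype(np.uint8),cv2.RETR_EXTERNAL,cv2.CHAIN_APPROX_NONE); return max(cs,key=cv2.contourArea)
def box(m,x0,y0,x1,y1):
    r=np.zeros_like(m); r[y0:y1,x0:x1]=m[y0:y1,x0:x1]; return r
E
python3 - <<'E'
from m import *
c=camera("top"); W=pts(c); im=c["image"]; h=grey(im)
print("table z",np.nanmedian(W[300:318,240:280,2]))
board=box((h[...,0]>5)&(h[...,0]<16)&(h[...,1]>150)&(h[...,2]>120),315,200,402,282)
r=cv2.minAreaRect(biggest(cv2.morphologyEx(board.astype(np.uint8),cv2.MORPH_CLOSE,np.ones((25,25)))))
print("board px",r); P=np.array([ray(c,*p,16) for p in cv2.boxPoints(r)]);print(P.round(1),P.mean(0), np.linalg.norm(P-np.roll(P,1,0),axis=1))
white=box((h[...,1]<60)&(h[...,2]>120),325,205,395,296)
k=white.astype(np.uint8); disc=cv2.morphologyEx(k,cv2.MORPH_OPEN,cv2.getStructuringElement(2,(21,21)))
e=cv2.fitEllipse(biggest(disc)); print("dish px",e,ray(c,*e[0],40))
z=W[...,2]; m=box((z>33)&(z<60),325,205,395,270); print("rim pts mean",W[m].mean(0), W[m].min(0),W[m].max(0))
hb=k.copy(); hb[:270]=0; v,u=np.nonzero(hb); q=np.array([ray(c,a,b,49) for a,b in zip(u,v)]); print("handle",len(u),q.mean(0),q.min(0),q.max(0))
f=cv2.fitLine(q[:,:2].astype(np.float32),cv2.DIST_L2,0,.01,.01).ravel();print("dir",f)
g=box((z>30)&(z<80),398,275,425,305); print("ball depth",g.sum(),np.nanmax(W[275:305,398:425,2])); 
from scipy.optimize import least_squares
for c,b in((c,(398,275,425,305)),(camera("side"),(250,303,285,335))):
    W=pts(c); g=box((W[...,2]>38)&(W[...,2]<80),*b); Q=W[g]
    s=least_squares(lambda p:np.linalg.norm(Q-p,axis=1)-20,[*Q.mean(0)],loss="soft_l1"); print("ball fit",len(Q),s.x,s.cost)
    hh=grey(c["image"]); gm=box((hh[...,1]<40),*b); v,u=np.nonzero(g); print("px",u.mean(),v.mean(),ray(c,u.mean(),v.mean(),45))
E
```

```text
table z 0.6691535730280975
board px ((358.0310363769531, 239.972412109375), (67.35415649414062, 59.60285186767578), 3.3664605617523193)
[[ 462.   -11.8   16. ]
 [ 629.1  -24.3   16. ]
 [ 614.8 -212.9   16. ]
 [ 448.1 -197.9   16. ]] [ 538.51945631 -111.69496726   16.        ] [186.61754904 167.62182755 189.14162839 167.33755715]
dish px ((359.57318115234375, 239.03921508789062), (47.34187698364258, 47.710697174072266), 177.3889617919922) [ 537.86642161 -114.11901302   40.        ]
rim pts mean [ 536.43523183 -115.08248711   38.33396048] [ 455.37787146 -178.70280284   33.00116057] [604.50328652 -49.42229509  55.38258808]
handle 113 [ 425.31517425 -104.95406987   49.        ] [ 396.47057813 -112.50456384   49.        ] [452.93116182 -97.77355124  49.        ]
dir [ 9.9569786e-01 -9.2659391e-02  4.2531519e+02 -1.0495407e+02]
ball depth 178 69.6732675159626
ball fit 178 [ 398.1560947  -250.47067876   45.37378326] 122.86632304173055
px 411.7584269662921 289.4325842696629 [ 398.45142784 -250.99178072   45.        ]
ball fit 365 [ 395.77694795 -253.20219011   45.58205519] 120.84205099276689
px 268.16438356164383 320.1698630136986 [ 395.67221443 -251.51649023   45.        ]
```

```bash
python3 - <<'E'
from m import *
a=cv2.resize(cv2.imread("pics/top0.png")[200:310,310:450],None,fx=4,fy=4,interpolation=2)
b=cv2.resize(cv2.imread("pics/side0.png")[250:370,220:380],None,fx=3.5,fy=3.667,interpolation=2)
o=np.zeros((880//2+440,560,3),np.uint8)
o[:440]=a;o[440:]=b; cv2.imwrite("pics/crop.png",cv2.resize(o,(382,600)))
E
```

```text
(no output)
```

View pics/crop.png

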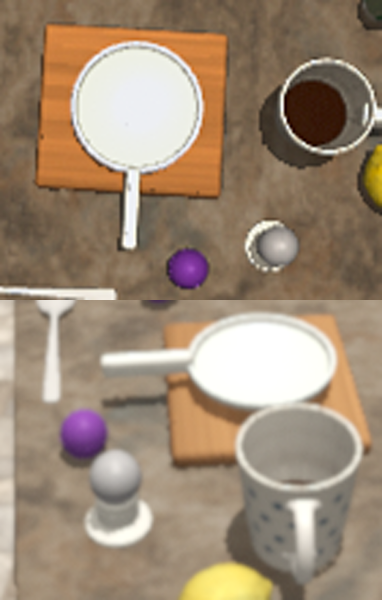

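The crop confirms the ball on its stand in the side view and the handle pointing to the board's front. Measured positions:

| Item | World position (mm) |
|---|---|
| Ball | (397, -251.5), z 45 |
| Board centre | (538.5, -112), yaw about -0.08 |
| Dish centre | (537, -114.5) |
| Handle grip point | (429.4, -105.5) |

The sizes check out: the board measures 167 x 188 against 170 x 190. Next I'll check IK and pick the ball.

```bash
cat >> m.py <<'E'
def R(a): # tool down, closing axis y at yaw a from world x
    y=np.array([np.cos(a),np.sin(a),0]); z=np.array([0,0,-1.]); return np.stack([np.cross(y,z),y,z],1)
B=np.array([538.5,-112.]); YAW=-0.08; D=np.array([537,-114.6]); G=np.array([429.4,-105.5]); BALL=np.array([397,-251.5])
E
python3 - <<'E'
from m import *
h=np.pi/2
F=B+108*np.array([np.sin(YAW),-np.cos(YAW)])
for n,p,z,a in(("ball",BALL,33,.785),("place",D,60,.785),("grip",G,21,h+YAW),("grip'",G,21,YAW-h),("fin",F,130,2*h+YAW),("fin'",F,130,YAW)):
    q=inverse_kinematics([*p,z],R(a)); print(n,None if q is None else np.round(q,2))
movep([*BALL,150],R(.785)); movel([*BALL,90])
s=read_state();print(s["time"],s["eef_pos"],s["qpos"])
for n in("side","top"):
    cv2.imwrite(f"pics/{n}1.png",camera(n)["image"])
a=cv2.resize(cv2.imread("pics/side1.png")[230:370,200:360],(640,560)); cv2.imwrite("pics/a.png",a)
E
```

```text
ball [ 0.39  0.62  0.06  2.14 -0.1   0.38  1.32]
place [-0.01  0.66  0.16  1.93 -0.18  0.57  1.05]
grip [ 0.16  0.62 -0.07  2.2   0.12  0.32  1.48]
grip' [-0.06  0.65  0.22  2.22 -0.43  0.32 -1.12]
fin [-0.41  0.99  1.22  1.86 -1.06  1.12 -1.99]
fin' [-0.13  0.66  0.62  1.85 -0.52  0.8   0.68]
3.7167 [ 397.04430241 -251.6446596    90.33625793] [ 0.12303623  0.55274332  0.4192414   2.12987261 -0.42867955  0.53963458
  1.64414151]
```

View pics/a.png

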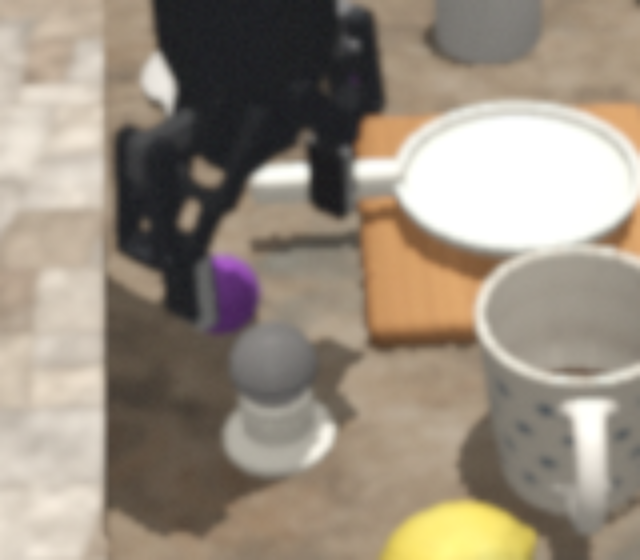

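The gripper hovers over the ball with a finger on each side, and nothing else is close. Next I'll grasp it and lift.

```bash
python3 - <<'E'
from m import *
print(movel([*BALL,33],max_speed=80,guard=8)); clamp(); s=read_state(); print(s["finger_gap"],s["gripper_force"],s["eef_pos"],s["ft_force"])
movel([*BALL,130],max_speed=80); s=read_state(); print(s["finger_gap"],s["time"])
movep([*D,130],R(.785)); s=read_state(); print(s["finger_gap"],s["time"],s["eef_pos"])
c=camera("side"); cv2.imwrite("pics/b.png",cv2.resize(c["image"][150:370,200:420],(600,600)))
W=pts(c); h=grey(c["image"])
E
```

```text
False
37.16698022958546 59.05202329158783 [ 396.99802623 -251.6937568    33.33706503] [-2.43372384 -0.35354761  8.63992951]
37.22723118867029 6.5417
37.15562090444998 7.3417 [ 536.71976761 -114.62647339  129.65778934]
```

View pics/b.png

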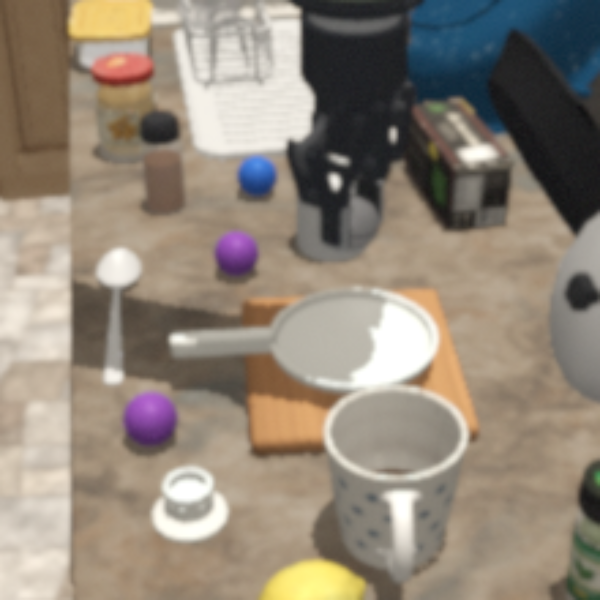

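The ball is held at crop (358,215) and the stand is empty. I'll fit a sphere to find where the ball sits in the grip.

```bash
python3 - <<'E'
from m import *
from scipy.optimize import least_squares
c=camera("side"); W=pts(c); h=grey(c["image"])
s=read_state()["eef_pos"]
g=box((h[...,2]>70)&(h[...,1]<70)&(np.abs(W[...,0]-D[0])<30)&(np.abs(W[...,1]-D[1])<30)&(W[...,2]>95)&(W[...,2]<180),310,200,350,250)
Q=W[g]; v,u=np.nonzero(g); print(len(Q),u.min(),u.max(),v.min(),v.max(),Q.min(0),Q.max(0))
f=least_squares(lambda p:np.linalg.norm(Q-p,axis=1)-20,s,loss="soft_l1",f_scale=2); print("ball",f.x,f.cost,"tcp",s)
E
```

```text
283 318 343 211 241 [ 509.75806118 -143.69452995  125.04377649] [566.74978925 -95.31929709 177.96739279]
ball [ 533.24426341 -118.08815878  143.52536048] 1969.4126946036486 tcp [ 536.39523052 -115.57509756  129.95351914]
```

```bash
python3 - <<'E'
from m import *
movel([*D,40],max_speed=60); 
print(movel([*D,27],max_speed=8,guard=4)); s=read_state(); print(s["eef_pos"],s["ft_force"],s["time"],s["finger_gap"])
E
```

```text
True
[ 537.03805895 -114.63668391   30.55179872] [-0.39226975  0.67094823  8.69923564] 10.2 36.90033554527695
```

```bash
python3 - <<'E'
from m import *
open_gripper(); wait(.3); movel([*D,120],max_speed=60); wait(.5)
from scipy.optimize import least_squares
c=camera("side"); W=pts(c); s=read_state(); print(s["time"],s["finger_gap"])
cv2.imwrite("pics/c.png",cv2.resize(c["image"][230:350,260:400],(700,600)))
E
```

```text
13.2333 85.81097770793635
```

View pics/c.png

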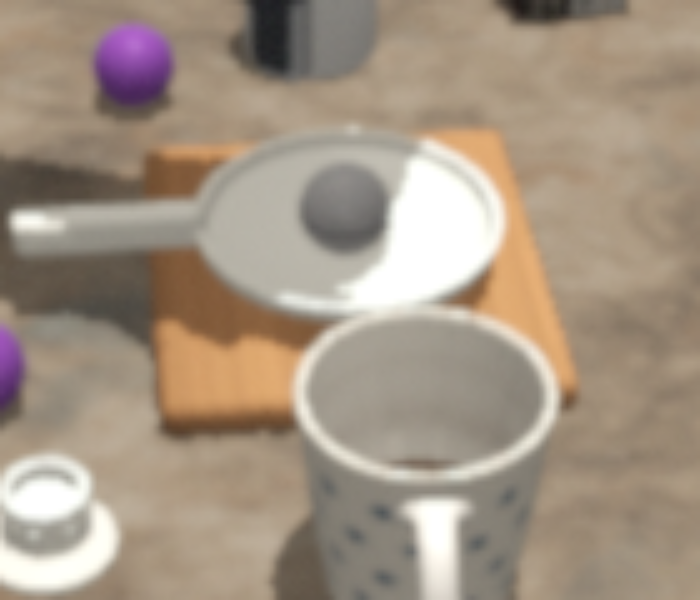

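The ball rests in the saucer at crop (343,205). I'll recheck the handle against the start, then grip it.

```bash
python3 - <<'E'
from m import *
h=np.pi/2
movep([*G,110],R(YAW-h)); print(read_state()["qpos"].round(2) if hasattr(read_state()["qpos"],"round") else read_state()["qpos"])
W0=np.load("side0.npy"); W1=pts(camera("side"))
for W in(W0,W1):
    g=box((W[...,2]>43)&(W[...,2]<54)&(W[...,0]>395)&(W[...,0]<452)&(abs(W[...,1]-G[1])<20),255,262,305,290)
    Q=W[g]; print(len(Q),Q.mean(0),Q.min(0),Q.max(0), np.polyfit(Q[:,0],Q[:,1],1) if len(Q)>9 else '')
F=B+108*np.array([np.sin(YAW),-np.cos(YAW)])
print(inverse_kinematics([*F,130],R(YAW)))
E
```

```text
[-0.64  0.77  1.1   2.2  -1.01  0.82 -0.51]
149 [ 423.67060006 -111.41864358   47.86311394] [ 396.15684235 -119.22794366   43.29167687] [451.47631003 -99.73870931  52.18866535] [-7.53982589e-02 -7.94746180e+01]
151 [ 424.0969359  -111.69899638   47.93035806] [ 396.19472669 -119.65555743   43.14771667] [ 451.79053951 -100.95581394   52.50165269] [-6.97365055e-02 -8.21239581e+01]
[-0.17094455  0.68401084  0.68608274  1.85159677 -0.58137068  0.8167935
  0.73724298]
```

```bash
python3 - <<'E'
from m import *
g=[G[0],-106.3]
print(movel([*g,21],max_speed=70,guard=10)); clamp(); wait(.2); s=read_state(); print(s["finger_gap"],s["gripper_force"],s["eef_pos"],s["ft_force"],s["time"])
p=s["eef_pos"]; movel([g[0],g[1],p[2]+6],max_speed=6); wait(.5); s=read_state(); print(s["eef_pos"],s["ft_force"],s["torque"],s["finger_gap"],s["time"])
c=camera("side"); cv2.imwrite("pics/d.png",cv2.resize(c["image"][230:350,250:390],(700,600)))
W=pts(c); k=box((W[...,2]>33)&(W[...,2]<62)&(np.hypot(W[...,0]-D[0],W[...,1]-D[1])>59)&(np.hypot(W[...,0]-D[0],W[...,1]-D[1])<69),290,240,370,300)
Q=W[k]; A=np.c_[Q[:,:2]-D,np.ones(len(Q))]; print(len(Q),np.linalg.lstsq(A,Q[:,2],rcond=None)[0])
W=np.load("side0.npy"); Q=W[k]; A=np.c_[Q[:,:2]-D,np.ones(len(Q))]; A=A[Q[:,2]>30];Q=Q[Q[:,2]>30]; print(len(Q),np.linalg.lstsq(A,Q[:,2],rcond=None)[0])
E
```

```text
False
12.909589978822586 60.458736419677734 [ 429.42160928 -106.29383139   21.0164302 ] [-0.51626206 -0.35553482  1.25247186] 17.1917
[ 429.37271381 -106.31501572   27.0081501 ] [-0.37271135 -0.28807461 -0.35864722] [0.01796089 0.12564351 0.03049497] 13.422136911812782 18.8417
494 [-1.54078754e-02  7.66808527e-03  4.41319674e+01]
316 [-8.14152519e-03  2.24103490e-02  3.87719386e+01]
```

View pics/d.png

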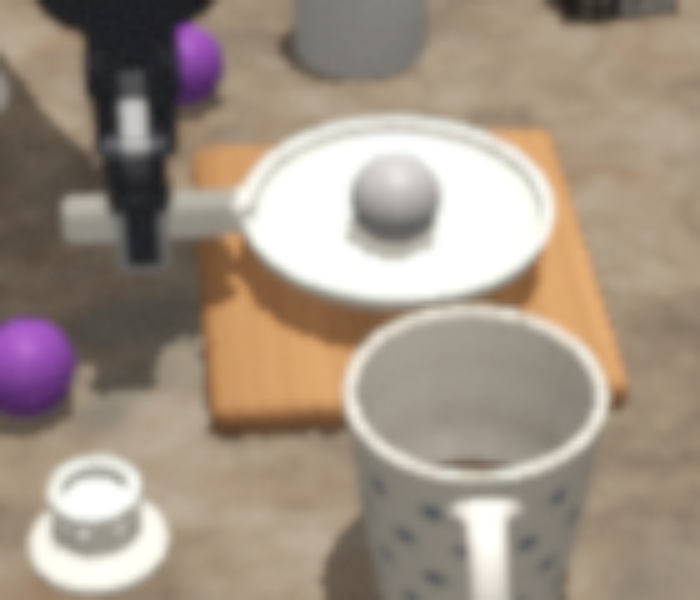

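The saucer is about 6 mm off the board and stays level (rim slope change under about 0.015 rad), with the ball central at crop (395,200). I'll lift straight up and check.

```bash
python3 - <<'E'
from m import *
g=[G[0],-106.3]
movel([*g,70],max_speed=20); wait(.4); movel([*g,126],max_speed=25); wait(.6)
s=read_state(); print(s["eef_pos"],s["finger_gap"],s["time"],np.round(s["qpos"],2))
for a in(30,60,90):
    t=np.radians(a)+YAW; F=B-108*np.array([np.cos(t),np.sin(t)]); q=inverse_kinematics([*F,126],R(t-np.pi/2)); print(F,q if q is None else np.round(q,2))
c=camera("side"); cv2.imwrite("pics/e.png",cv2.resize(c["image"][190:310,250:390],(700,600)))
E
```

```text
[ 429.4019608  -106.30725042  126.00132112] 12.818842042561105 24.5833 [-0.65  0.72  1.1   2.19 -0.93  0.82 -0.58]
[ 440.9530017  -158.35281139] [-0.45  0.66  0.95  2.13 -0.8   0.77 -0.1 ]
[ 477.19822711 -200.91621135] [-0.27  0.65  0.79  2.   -0.67  0.77  0.33]
[ 529.86921305 -219.65458428] [-0.14  0.67  0.63  1.85 -0.54  0.79  0.7 ]
```

View pics/e.png

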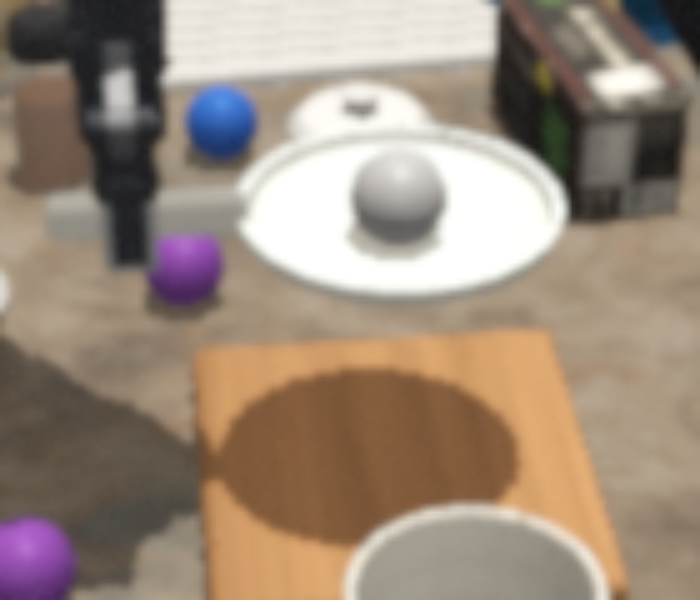

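The saucer is lifted and level, with the ball at its centre at crop (398,195). Now the slow quarter turn about the dish centre.

```bash
python3 - <<'E'
from m import *
for a in(22.5,45,67.5,90):
    t=np.radians(a)+YAW; F=B-108*np.array([np.cos(t),np.sin(t)])
    movel([*F,126],R(t-np.pi/2),max_speed=16); wait(.3)
wait(1.5); s=read_state(); print(s["eef_pos"],s["finger_gap"],s["time"],np.round(s["qpos"],2)); print(s["tool_rot"])
c=camera("side"); W=pts(c)
cv2.imwrite("pics/f.png",cv2.resize(c["image"][190:350,240:440],(700,560)))
c=camera("top"); h=grey(c["image"]); k=box((h[...,1]<60)&(h[...,2]>110),320,190,410,290).astype(np.uint8)
k=cv2.morphologyEx(k,cv2.MORPH_OPEN,cv2.getStructuringElement(2,(17,17))); e=cv2.fitEllipse(biggest(k)); print(e,ray(c,*e[0],149))
rr=np.hypot(W[...,0]-B[0],W[...,1]-B[1]); m=box((W[...,2]>128)&(W[...,2]<165)&(rr>56)&(rr<70),260,190,400,280); Q=W[m]; print(len(Q),np.linalg.lstsq(np.c_[Q[:,:2]-B,np.ones(len(Q))],Q[:,2],rcond=None)[0])
E
```

```text
[ 529.85076349 -219.66691873  126.00462533] 13.080234971756123 38.3 [-0.14  0.67  0.64  1.85 -0.55  0.8   0.71]
[[ 7.99119090e-02  9.96801930e-01  6.78837949e-07]
 [ 9.96801930e-01 -7.99119090e-02  9.88159105e-06]
 [ 9.90423626e-06 -1.12989827e-07 -1.00000000e+00]]
((357.491943359375, 229.1422882080078), (38.54918670654297, 54.30693435668945), 46.39796829223633) [ 550.88974513 -100.51893133  149.        ]
140 [-6.35662413e-03 -1.22971308e-02  1.42297134e+02]
```

View pics/f.png

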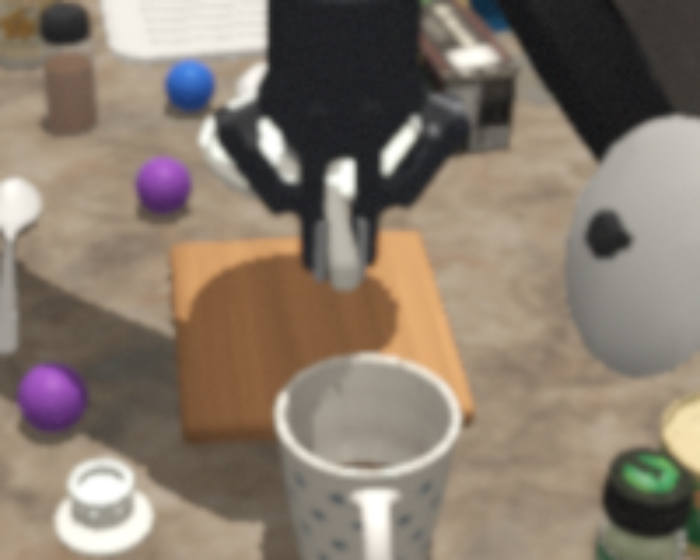

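The handle now points to the mug side at crop (343,235), level, with the shadow over the board. The gripper hides the ball here, so I'll check from above.

```bash
python3 - <<'E'
from m import *
c=camera("top"); cv2.imwrite("pics/g.png",cv2.resize(c["image"][190:300,310:450],(700,550))); print(read_state()["time"])
E
```

```text
38.45
```

View pics/g.png

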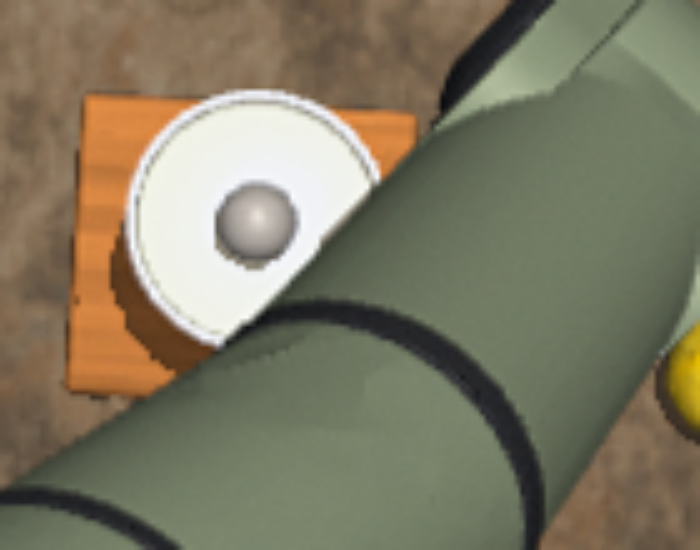

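The ball sits mid-saucer: ball at crop (257,223), saucer centre about (258,218). I'm handing it in.

```bash
python3 -c "
from workcell import *
wait(.5); print(finish_job())"
```

```text
the job is handed in; nothing more can be done
None
```

I handed the job in at about 39 s. The gripper is holding the saucer level about 10 cm above the middle of the board, with the handle towards the mug and the ball resting in the middle; the call returned no verdict.

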